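# Charge the gear-blank tumbling drum

## Task

Tip all five gear blanks from the tray into the drum machine's round hopper while its gate is still shut and latched, and stand the empty tray upright back on the counter. Then flip the safety catch fully over, and only after that pull the gate lever by its black cross handle all the way and hold it, so that every blank runs down into the drum; finish while still holding the lever pulled in the gripper, without letting go. Leave the bumper caps, the coin plate and the record arm where they are.

Things in the scene. Friction and masses are not known exactly. Their poses are not given: they have to be found in the camera images.
- tray_bar (a point): Centre of the carrying bar of the loose parts tray (0.3 kg), 90 mm above its underside. The bar is wooden with flat sides: 14 mm thick (x), 26 mm high, 146 mm long (y), fixed across the tray's middle, clear space below it. The tray is an open pan of 4 mm sheet, 130 mm front to back, 146 mm wide, 42 mm walls at back and ends. Axes: -x to its open front, y along the bar, z up.
- tray_lip (a point): Middle of the tray's open front edge, over which the blanks slide out; 67 mm to the tray's -x and 80 mm below the bar's centre. Same axes as the bar. The last 35 mm of floor before it turn up by 10 degrees. The blanks are oiled and slide once the tray is tipped 35 degrees or more, front down.
- blank0_mid (a point): Middle of one of five like gear blanks that start in the tray, hub up: a turned brass disc 32 mm across and 14 mm thick with a 20 mm hub, 24 mm high in all, 90 g, with a 12 mm bore. The point is half-way up its axis (z).
- blank1_mid (a point): Middle of one of five like gear blanks that start in the tray, hub up: a turned brass disc 32 mm across and 14 mm thick with a 20 mm hub, 24 mm high in all, 90 g, with a 12 mm bore. The point is half-way up its axis (z).
- blank2_mid (a point): Middle of one of five like gear blanks that start in the tray, hub up: a turned brass disc 32 mm across and 14 mm thick with a 20 mm hub, 24 mm high in all, 90 g, with a 12 mm bore. The point is half-way up its axis (z).
- blank3_mid (a point): Middle of one of five like gear blanks that start in the tray, hub up: a turned brass disc 32 mm across and 14 mm thick with a 20 mm hub, 24 mm high in all, 90 g, with a 12 mm bore. The point is half-way up its axis (z).
- blank4_mid (a point): Middle of one of five like gear blanks that start in the tray, hub up: a turned brass disc 32 mm across and 14 mm thick with a 20 mm hub, 24 mm high in all, 90 g, with a 12 mm bore. The point is half-way up its axis (z).
- hopper_mouth (a point): Centre of the hopper's round mouth, level with its rim, 222 mm above the counter. A cone 222 mm across inside at the rim, narrowing to a throat 102 mm across, shut from below by a gate 90 mm under the rim. It is part of the fixed drum machine and this point carries the machine's axes: -x is the drum's side and the way the lever is pulled, z up. Lever and catch stand on its -y side.
- drum_floor (a point): Lowest point inside the drum on its middle line, 75 mm to -x of the hopper's axis, 194 mm below its rim; machine axes. The drum lies along y, 152 mm across, 214 mm long between its end discs, charging door off, under the hopper's -x side. Blanks that pass the open gate slide down an apron into it by themselves. A hand crank stands at the base's (-x, -y) corner.
- gate_pull (a joint): Gate lever, rad: 0 = gate shut, arm leaning 15 degrees back (to the machine's +x); 0.75 = fully pulled to -x against its stop, gate open. The handle moves on an arc of radius 190 mm about a level shaft along y that lies 62 mm to +x of the hopper's axis and 92 mm below the rim. A spring shuts it if let go: about 4 N at the handle when shut, 7 N open. The catch, down, stops it at about 0.1.
- gate_lever: The gate lever, at its cross handle on top: a black round bar 22 mm thick, 90 mm long along the machine's y, carried at its middle by an arm 22 mm (x) by 8 mm (y). Origin: the bar's centre, 185 mm to -y of the hopper's axis; when shut 111 mm to +x of the hopper's axis and 92 mm above the rim. It turns with the lever.
- catch (a joint): Safety catch, rad: 0 = down, its steel bar (12 mm thick) lies level across the lever's path just in front of the arm; 1.1 = flipped fully over, bar up and clear. It turns about a shaft along the machine's x, 235 mm to -y of the hopper's axis, 37 mm below the rim. The bar reaches 65 mm to +y from the shaft, 56 mm to +x of the hopper's axis. It stays where it is left; 2 N at the paddle moves it.
- catch_paddle (a point): Middle of the upper edge of the catch's thumb paddle, a plain steel plate 60 mm wide (machine x), 6 mm thick, 50 mm from the shaft to this edge. Down, it leans 30 degrees inboard (+y): edge 210 mm to -y of the hopper's axis, 6 mm above the rim. Push its inboard face to -y to flip it; over, it leans 33 degrees outboard. Inboard of it is room for a fingertip down to 20 mm below the rim.
- cap0: Bystander: loose chrome bumper cap, a dome 74 mm across and 40 mm high; origin under its centre.
- cap1: Bystander: the other chrome bumper cap, the same size.
- coin_plate: Bystander: loose red enamel coin entry plate, 85 x 120 mm, 17 mm high, lying flat; origin under its centre.
- record_arm: Bystander: loose steel record gripper arm, a 44 mm high pivot foot 48 mm across (origin under it) with a 210 mm arm and two curved fingers towards its +x.

How it is judged:
By the outcome, as a careful person would: the job done as asked, in the order asked, and still so for the second after the job is handed in, while the arm keeps its last pose, push and grip.
It also fails if it takes over 72 s, if anything falls off the work surface, if the arm or the gripper's body presses on something with over 40 N, if the wrist force passes 120 N, or if a joint passes its speed limit or range.

## Robot

A 6-joint arm with a two-finger parallel gripper is mounted at the origin on the work surface. World frame = base frame: x ahead of the robot, y to its left, z up, the work surface at z = 0. Lengths are in m, angles in rad, forces in N, time in s.
With the tool pointing down it reaches from about 0.225 to 0.875 m from the base axis. Payload 3.4 kg.
Tool frame: the origin (TCP) lies between the finger pads; the fingertips stand 11 mm ahead of it and the grasp point (between the pads) lies 8 mm behind it (tips_ahead is the distance from the TCP to the fingertips, in m); z points along the fingers, x is the direction in which the jaws open and shut, and the axes are right-handed (so a half turn about z gives the same grasp; the last joint's range is limited). The gripper opens to 85 mm and grips with 20 to 120 N. Pads are 22 mm wide; open, the fingers measure 114 mm over their backs; the gripper's body (76 mm by 85 mm) begins 54 mm behind the grasp point. The pads swing forward as they close: fully open they stand 13 mm farther back than shut.
Start: joints at [1.196, 0.276, 1.505, -0, 1.361, -0.121], TCP at [0.144, 0.557, 0.242] pointing down, gripper open.
Joint ranges: [-2.89, 2.89], [-0.75, 2.08], [0.22, 2.7], [-1.18, 4.32], [0.11, 2.71], [-2.7, 2.7]. Speed limits (rad/s): [2.57, 2.57, 3.14, 3.14, 3.14, 3.14].

## Interface

Orientations are given as a unit quaternion [w, x, y, z].
In Python, from rig import get_state, get_image, sign_off, masks_of, tips_ahead gives the robot as it stands.
- The arm moves only by the tool play_rows, never from a script. Its argument "series" is a list of rows, each an object of numbers: "fingers": the closure, from -1 (fully open) to 1 (shut); "dx", "dy", "dz": the shift along the world's x, y, z in mm; "turn": the turn about the world's z in rad. A call has 1 to 20 rows; each row shifts and turns the pose as measured when the row begins; what a row does not reach is not made up. A row lasts 1/12 s, in which the tool goes at most 41.7 mm and 7.16 degrees, less where a joint would pass 70% of its speed; a pose out of reach is approached as far as the arm can. A call with a gripper value outside its range is refused whole. The fingers move at their own pace and stop on an object; "squeeze" is the grip in N (left out, the last holds). Time passes only in rows, so rows that do not move let the fingers close. It gives the time, the measured TCP pose, the force and the opening at its end, in the units of the state.
- get_state(): the state, without advancing time (a new reading comes with each control period).
- get_image(name): name is "scene" or "top" or "wrist"; returns a dict with "pixels" (400x640x3 uint8, red, green, blue), "vfov" (degrees; the focal length in pixels is half the picture's height over the tangent of half this angle, whatever the lens; pixels are square), "cx", "cy" (the principal point, pixels), "rvec" (rotation vector, rad) and "tvec" (3), from world to camera coordinates, as OpenCV has them; the wrist camera has in their place "hand_eye" (4x4, takes a point from camera to tool coordinates, whose origin is the TCP and whose axes are the tool frame's). Camera axes: x right, y down, z forward; pixel columns grow to the right and rows downward; lengths in m; the calibration is good to about 2 mm. A picture is of the moment at which its call begins: read the wrist's pose just before it. There is no depth.
- sign_off(): hands the job in, once; it reports no verdict.
Trained networks look in a picture, given as the dict that the camera call returned (one of the last four; its "shot" number tells which), for a name from the list of things; names that differ only in an ending like _2 or _b are one class to them, and where a whole thing is asked for, a point or a joint stands for the part that bears it (a point fixed in the world has none). Each returns a list of dicts, best first, with "p" (0 to 1); they miss things now and then, are a little off and sometimes report something else, mostly with a low value. They report only what shows in the picture. A call takes as long as a camera call.
- masks_of(picture, label): "region" (400x640 bool, what is visible of it) and "xy" ([column, row] in pixels, amid what is visible of it).
The state is a dict: "clock": time; "qpos": joint angles; "qd": joint speeds; "effort": joint torques, N m; "position": TCP position; "ee_rot": TCP orientation; "contact_force": force on the tool from outside, world axes, zero at the start; "moment": the same for the moment, N m; "width": finger opening in m.
Only numpy, scipy, OpenCV 4.12 (cv2) and the standard library are available. Lean on these libraries where they do the work, as an engineer would, in place of code of your own. Each camera call takes 0.05 s, during which the arm holds its last target. There are 200 camera calls.

## Working session

There is one attempt and no reset: what is moved stays moved. The work goes in short steps, Python scripts to look and compute and a tool call to move; the robot and the scene stay as the last step left them, time stands still between calls to the robot, and variables do not carry over. Pictures are saved under pics/ and viewed, about 8 in all and at most 12, crops included, and the job is handed in when it is done.

Besides the shell and the picture viewer there is one more tool, called after "Emit:" by a JSON object that holds its "method" and its "body". play_rows: Moves the arm, as the interface text tells. Its arguments: {"type":"object","properties":{"series":{"type":"array"},"squeeze":{"type":"number"}},"required":["series"]}

```bash
ls; mkdir -p pics
cat > h.py <<'E'
from rig import *
import numpy as np, cv2
def K(im):
    f=im["pixels"].shape[0]/2/np.tan(np.radians(im["vfov"])/2)
    return np.array([[f,0,im["cx"]],[0,f,im["cy"]],[0,0,1.]])
def cam(im):  # world->cam R,t
    if "rvec" in im: return cv2.Rodrigues(np.array(im["rvec"],float))[0],np.array(im["tvec"],float).ravel()
    s=get_state() if "st" not in im else im["st"]
    from scipy.spatial.transform import Rotation as Rr
    q=s["ee_rot"];T=np.eye(4);T[:3,:3]=Rr.from_quat([q[1],q[2],q[3],q[0]]).as_matrix();T[:3,3]=s["position"]
    W=np.linalg.inv(T@np.array(im["hand_eye"]));return W[:3,:3],W[:3,3]
def at_z(im,uv,z):
    R,t=cam(im);d=R.T@np.linalg.solve(K(im),[uv[0],uv[1],1.]);c=-R.T@t
    return c+d*(z-c[2])/d[2]
def proj(im,P):
    R,t=cam(im);p=K(im)@(R@np.array(P,float).T+t[:,None]);return (p[:2]/p[2]).T
def shot(n):
    s=get_state();im=get_image(n);im["st"]=s;return im
def save(im,name): cv2.imwrite("pics/"+name,np.ascontiguousarray(im["pixels"][:,:,::-1]))
E
python3 - <<'E'
from h import *
print(get_state())
a=shot("scene");b=shot("top")
for im,n in((a,"scene0.png"),(b,"top0.png")):
    save(im,n)
    print(n,im["vfov"],-cam(im)[0].T@cam(im)[1])
    for l in["tray_bar","gate_lever","catch_paddle","hopper_mouth","blank0_mid","cap0","coin_plate","record_arm"]:
        try:print(l,[(round(m["p"],2),np.round(m["xy"]).tolist(),int(m["region"].sum())) for m in masks_of(im,l)][:5])
        except Exception as e:print(l,e)
cv2.imwrite("pics/both.png",np.vstack([a["pixels"],b["pixels"]])[:,:,::-1])
E
```

```text
pics
{'clock': 0.0, 'qpos': array([ 1.19600535e+00,  2.76622077e-01,  1.50616771e+00, -7.42640167e-06,
        1.36071177e+00, -1.21013127e-01]), 'qd': array([-8.51232983e-04,  1.43866657e-03,  1.53073864e-03, -7.68976783e-05,
       -1.46558940e-03,  1.65105351e-03]), 'effort': array([-2.07546007e-03, -4.16759562e+01, -2.45804805e+01, -4.42826176e-04,
        1.11647020e-02, -3.52133021e-06]), 'position': array([0.14418148, 0.55608484, 0.24141049]), 'ee_rot': array([ 4.91786485e-04,  7.90904527e-01,  6.11938819e-01, -8.18010367e-04]), 'contact_force': array([-0.63045369, -0.02348355,  0.99635812]), 'moment': array([ 0.07144514, -0.01995758, -0.03808923]), 'width': 0.08542495037646732}
scene0.png 50.05897438057156 [ 1.09513808 -0.47378588  0.91528844]
tray_bar [(0.72, [349.0, 186.0], 1499)]
gate_lever [(0.29, [351.0, 189.0], 1723), (0.2, [419.0, 250.0], 962)]
catch_paddle [(0.78, [167.0, 260.0], 637)]
hopper_mouth [(0.67, [226.0, 256.0], 19452)]
blank0_mid []
cap0 [(0.79, [442.0, 219.0], 434), (0.57, [387.0, 273.0], 552)]
coin_plate [(0.8, [419.0, 252.0], 936)]
record_arm [(0.54, [364.0, 144.0], 328)]
top0.png 53.28600399402511 [0.33499871 0.09656544 1.2026032 ]
tray_bar [(0.91, [244.0, 245.0], 2061)]
gate_lever [(0.85, [391.0, 217.0], 1939)]
catch_paddle [(0.87, [475.0, 220.0], 394), (0.61, [394.0, 216.0], 1920)]
hopper_mouth [(0.94, [400.0, 252.0], 18292)]
blank0_mid [(0.51, [228.0, 260.0], 90)]
cap0 [(0.78, [299.0, 154.0], 420), (0.56, [216.0, 159.0], 405)]
coin_plate [(0.7, [473.0, 214.0], 386), (0.64, [264.0, 153.0], 1035)]
record_arm [(0.8, [160.0, 305.0], 856), (0.32, [399.0, 253.0], 18048)]
```

View pics/scene0.png

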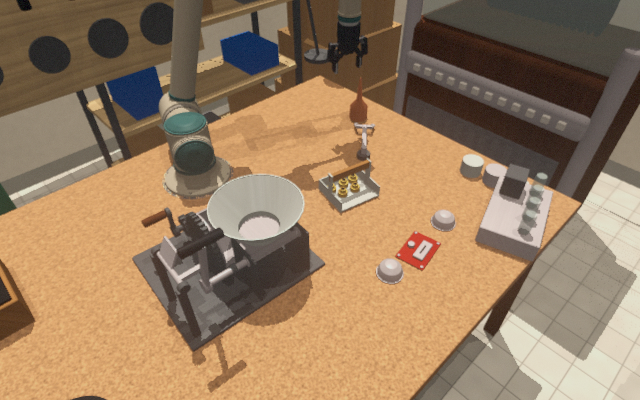

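View pics/top0.png

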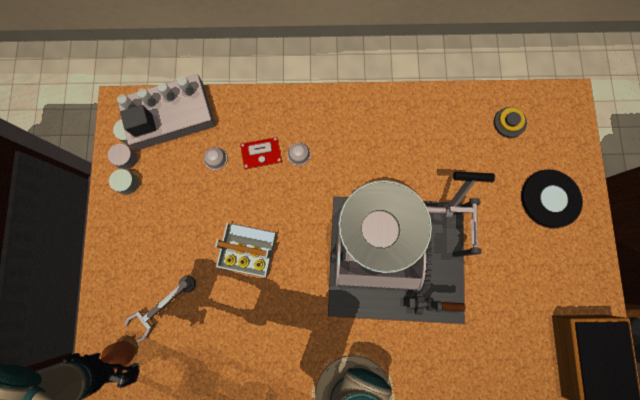

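Run:
```python
from h import *
b=shot("top");a=shot("scene")
print("hopper guess",at_z(b,(385.5,226.5),.222), "from L/R edges",at_z(b,(339.5,226.5),.222),at_z(b,(432,226.5),.222),at_z(b,(385.5,181),.222),at_z(b,(385.5,272),.222))
print("handle top z.314",at_z(b,(473,177),.32))
for im in(b,a):
  m=[m for m in masks_of(im,"tray_bar")][0]["region"]
  hsv=cv2.cvtColor(im["pixels"],cv2.COLOR_RGB2HSV)
  print(cv2.minAreaRect(np.argwhere(m)[:,::-1].astype(np.float32)))
  P=np.array([cv2.boxPoints(cv2.minAreaRect(np.argwhere(m)[:,::-1].astype(np.float32)))])[0]
  print([at_z(im,p,.042).round(3).tolist() for p in P])
print("bar ends", at_z(b,(217,243),.103),at_z(b,(266,252),.103))
c=b["pixels"][205:295,200:290];cv2.imwrite("pics/crop1.png",cv2.resize(c[:,:,::-1],None,fx=6,fy=6,interpolation=cv2.INTER_CUBIC))
```

```text
hopper guess [ 0.44921816 -0.07449636  0.222     ] from L/R edges [0.45081672 0.03900796 0.222     ] [ 0.44760459 -0.18906643  0.222     ] [ 0.56445759 -0.07985042  0.222     ] [ 0.3387774  -0.06936526  0.222     ]
handle top z.314 [ 0.54790437 -0.26114877  0.32      ]
((243.7179718017578, 249.2537384033203), (58.37171173095703, 46.05287170410156), 11.768289566040039)
[[0.364, 0.402, 0.042], [0.494, 0.379, 0.042], [0.457, 0.211, 0.042], [0.328, 0.238, 0.042]]
((349.0251770019531, 186.96377563476562), (39.55607604980469, 58.08574295043945), 68.45902252197266)
[[0.325, 0.235, 0.042], [0.369, 0.443, 0.042], [0.523, 0.336, 0.042], [0.475, 0.152, 0.042]]
bar ends [0.4239726  0.37041479 0.103     ] [0.39750733 0.23513262 0.103     ]
```

View pics/crop1.png

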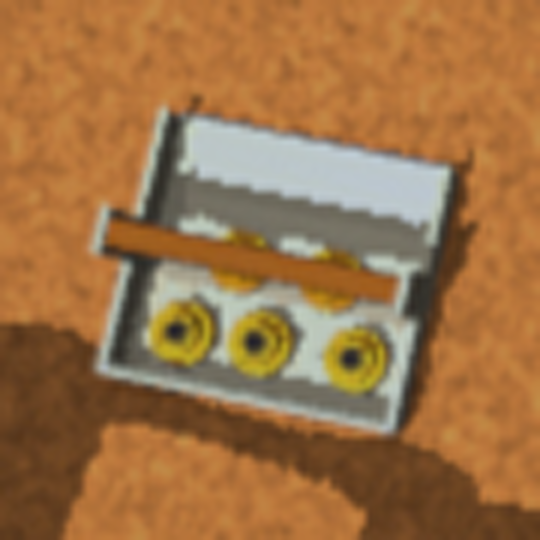

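Emit:
{"method": "play_rows", "body": {"series": [{"dx":20,"dy":-19,"turn":-0.115,"fingers":-1},{"dx":20,"dy":-19,"turn":-0.115,"fingers":-1},{"dx":20,"dy":-19,"turn":-0.115,"fingers":-1},{"dx":20,"dy":-19,"turn":-0.115,"fingers":-1},{"dx":20,"dy":-19,"turn":-0.115,"fingers":-1},{"dx":20,"dy":-19,"turn":-0.115,"fingers":-1},{"dx":20,"dy":-19,"turn":-0.115,"fingers":-1},{"dx":20,"dy":-19,"turn":-0.115,"fingers":-1},{"dx":20,"dy":-19,"turn":-0.115,"fingers":-1},{"dx":20,"dy":-19,"turn":-0.115,"fingers":-1},{"dx":20,"dy":-19,"turn":-0.115,"fingers":-1},{"dx":20,"dy":-19,"turn":-0.115,"fingers":-1},{"dx":20,"dy":-19,"turn":-0.115,"fingers":-1},{"fingers":-1}]}}

```text
invalid input at $.series[0]: expected keys fingers, dx, dy, dz, turn
```

```bash
cat >> h.py <<'E'
from scipy.spatial.transform import Rotation as Rr
def pose(s=None):
    s=s or get_state();q=s["ee_rot"];R=Rr.from_quat([q[1],q[2],q[3],q[0]]).as_matrix()
    x=R[:,0];tilt=np.degrees(np.arccos(-R[2,2]))
    return dict(t=round(s["clock"],2),p=np.round(s["position"],4).tolist(),yaw=round(float(np.arctan2(x[1],x[0])),3),tilt=round(float(tilt),2),z=R[:,2].round(3).tolist(),F=np.round(s["contact_force"],1).tolist(),w=round(s["width"],4))
E
python3 - <<'E'
from h import *
print(pose());w=shot("wrist");save(w,"w1.png")
for l in["tray_bar"]:print([(m["p"],m["xy"]) for m in masks_of(w,l)])
print(proj(w,[[.4240,.3704,.103],[.3975,.2351,.103]]))
E
```

```text
{'t': 1.1, 'p': [0.1444, 0.5566, 0.2423], 'yaw': 1.317, 'tilt': 0.01, 'z': [0.0, 0.0, -1.0], 'F': [-0.9, 0.3, 0.3], 'w': 0.0855}
[(0.55, [229.1, 362.4])]
[[227.39393437 446.74776993]
 [113.6137738  451.73963243]]
```

View pics/w1.png

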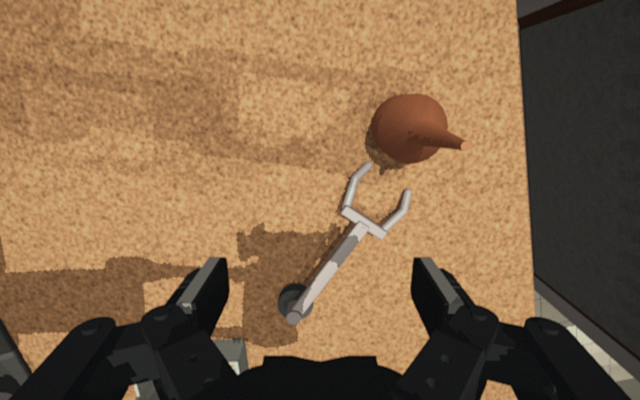

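Emit:
{"method": "play_rows", "body": {"series": [{"dx":20,"dy":-19,"dz":0,"turn":-0.115,"fingers":-1},{"dx":20,"dy":-19,"dz":0,"turn":-0.115,"fingers":-1},{"dx":20,"dy":-19,"dz":0,"turn":-0.115,"fingers":-1},{"dx":20,"dy":-19,"dz":0,"turn":-0.115,"fingers":-1},{"dx":20,"dy":-19,"dz":0,"turn":-0.115,"fingers":-1},{"dx":20,"dy":-19,"dz":0,"turn":-0.115,"fingers":-1},{"dx":20,"dy":-19,"dz":0,"turn":-0.115,"fingers":-1},{"dx":20,"dy":-19,"dz":0,"turn":-0.115,"fingers":-1},{"dx":20,"dy":-19,"dz":0,"turn":-0.115,"fingers":-1},{"dx":20,"dy":-19,"dz":0,"turn":-0.115,"fingers":-1},{"dx":20,"dy":-19,"dz":0,"turn":-0.115,"fingers":-1},{"dx":20,"dy":-19,"dz":0,"turn":-0.115,"fingers":-1},{"dx":20,"dy":-19,"dz":0,"turn":-0.115,"fingers":-1},{"dx":0,"dy":0,"dz":0,"turn":0,"fingers":-1}], "squeeze": 50}}

```text
clock: 2.37
position: [0.4136, 0.2991, 0.2432]
ee_rot: [-0.001, 0.992, -0.123, 0.005]
contact_force: [0.3, -0.3, 0.7]
width: 0.0851
```

Run:
```python
from h import *
print(pose());w=shot("wrist");save(w,"w2.png")
for l in["tray_bar"]:print([(m["p"],m["xy"]) for m in masks_of(w,l)])
print(proj(w,[[.4240,.3704,.103],[.3975,.2351,.103]]))
```

```text
{'t': 2.37, 'p': [0.4136, 0.2991, 0.2432], 'yaw': -0.248, 'tilt': 0.55, 'z': [0.009, 0.001, -1.0], 'F': [0.3, -0.3, 0.7], 'w': 0.0851}
[(0.97, [316.3, 170.4])]
[[309.30835964 108.05510938]
 [318.37741263 257.81270949]]
```

View pics/w2.png

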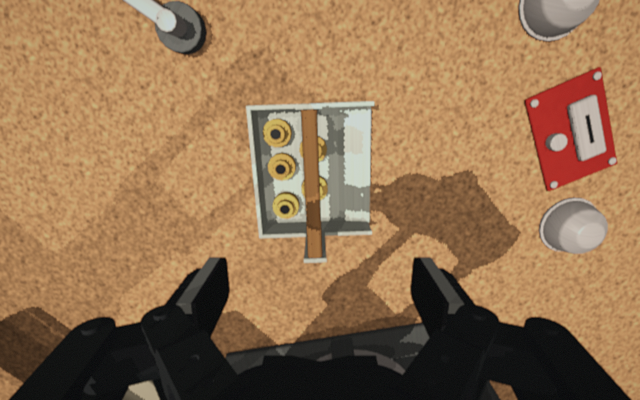

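Emit:
{"method": "play_rows", "body": {"series": [{"dx":-2,"dy":2,"dz":-20,"turn":0.02,"fingers":-1},{"dx":-2,"dy":2,"dz":-26,"turn":0.02,"fingers":-1},{"dx":0,"dy":0,"dz":-26,"turn":0,"fingers":-1},{"dx":0,"dy":0,"dz":-26,"turn":0,"fingers":-0.5},{"dx":0,"dy":0,"dz":-26,"turn":0,"fingers":-0.2},{"dx":0,"dy":0,"dz":-22,"turn":0,"fingers":0},{"dx":0,"dy":0,"dz":-13,"turn":0,"fingers":0},{"dx":0,"dy":0,"dz":0,"turn":0,"fingers":0}]}}

```text
clock: 3.13
position: [0.3999, 0.313, 0.0814]
ee_rot: [-0.007, 0.996, -0.091, 0.004]
contact_force: [-0.6, -1.2, -0.1]
width: 0.0424
```

Run:
```python
from h import *
print(pose())
```

```text
{'t': 3.13, 'p': [0.3999, 0.313, 0.0814], 'yaw': -0.182, 'tilt': 0.92, 'z': [0.009, 0.013, -1.0], 'F': [-0.6, -1.2, -0.1], 'w': 0.0424}
```

Emit:
{"method": "play_rows", "body": {"series": [{"dx":5,"dy":-5,"dz":0,"turn":-0.015,"fingers":0},{"dx":4,"dy":-5,"dz":1,"turn":-0.01,"fingers":0},{"dx":0,"dy":0,"dz":0,"turn":0,"fingers":0}]}}

```text
clock: 3.38
position: [0.4082, 0.3045, 0.0835]
ee_rot: [-0.007, 0.995, -0.102, 0.004]
contact_force: [-0.4, 0.5, 0.6]
width: 0.0426
```

Run:
```python
from h import *
print(pose())
w=shot("wrist");save(w,"w3.png")
print([(m["p"],m["xy"]) for m in masks_of(w,"tray_bar")],pose())
```

```text
{'t': 3.38, 'p': [0.4082, 0.3045, 0.0835], 'yaw': -0.204, 'tilt': 0.93, 'z': [0.009, 0.013, -1.0], 'F': [-0.4, 0.5, 0.6], 'w': 0.0426}
[(0.85, [324.5, 205.8])] {'t': 3.48, 'p': [0.408, 0.3048, 0.0836], 'yaw': -0.204, 'tilt': 0.97, 'z': [0.01, 0.014, -1.0], 'F': [-0.2, -0.6, 0.7], 'w': 0.0428}
```

View pics/w3.png

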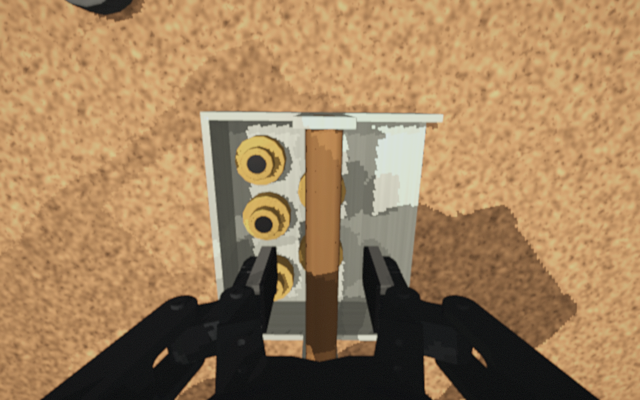

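Run:
```python
from h import *
im=cv2.imread("pics/scene0.png")[150:220,305:395];cv2.imwrite("pics/crop2.png",cv2.resize(im,None,fx=7,fy=7,interpolation=cv2.INTER_CUBIC))
```

```text
(no output)
```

View pics/crop2.png

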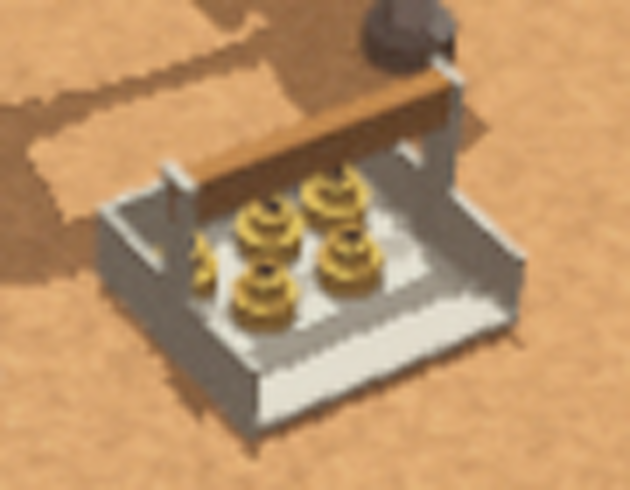

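Emit:
{"method": "play_rows", "body": {"series": [{"dx":0,"dy":0,"dz":0,"turn":0,"fingers":0.5},{"dx":0,"dy":0,"dz":0,"turn":0,"fingers":1},{"dx":0,"dy":0,"dz":0,"turn":0,"fingers":1},{"dx":0,"dy":0,"dz":0,"turn":0,"fingers":1},{"dx":0,"dy":0,"dz":0,"turn":0,"fingers":1}], "squeeze": 50}}

```text
clock: 3.9
position: [0.409, 0.3054, 0.0858]
ee_rot: [-0.009, 0.995, -0.102, 0.006]
contact_force: [1.1, 0.6, -2.1]
width: 0.0132
```

Emit:
{"method": "play_rows", "body": {"series": [{"dx":0,"dy":0,"dz":10,"turn":0,"fingers":1},{"dx":0,"dy":0,"dz":20,"turn":0,"fingers":1},{"dx":0,"dy":0,"dz":30,"turn":0,"fingers":1},{"dx":0,"dy":0,"dz":30,"turn":0,"fingers":1},{"dx":0,"dy":0,"dz":30,"turn":0,"fingers":1},{"dx":0,"dy":0,"dz":30,"turn":0,"fingers":1},{"dx":0,"dy":0,"dz":30,"turn":0,"fingers":1},{"dx":0,"dy":0,"dz":30,"turn":0,"fingers":1},{"dx":0,"dy":0,"dz":20,"turn":0,"fingers":1},{"dx":0,"dy":0,"dz":10,"turn":0,"fingers":1},{"dx":0,"dy":0,"dz":0,"turn":0,"fingers":1}]}}

```text
clock: 4.82
position: [0.3952, 0.2967, 0.3289]
ee_rot: [0.002, 0.995, -0.101, -0.007]
contact_force: [0.9, -0.9, -7.0]
width: 0.0133
```

Run:
```python
from h import *
print(pose())
```

```text
{'t': 4.82, 'p': [0.3952, 0.2967, 0.3289], 'yaw': -0.203, 'tilt': 0.84, 'z': [-0.015, -0.002, -1.0], 'F': [0.9, -0.9, -7.0], 'w': 0.0133}
```

Emit:
{"method": "play_rows", "body": {"series": [{"dx":0,"dy":-10,"dz":5,"turn":0,"fingers":1},{"dx":1,"dy":-20,"dz":5,"turn":0,"fingers":1},{"dx":2,"dy":-30,"dz":5,"turn":0,"fingers":1},{"dx":2,"dy":-30,"dz":3,"turn":0,"fingers":1},{"dx":2,"dy":-30,"dz":0,"turn":0,"fingers":1},{"dx":2,"dy":-30,"dz":0,"turn":0,"fingers":1},{"dx":2,"dy":-30,"dz":0,"turn":0,"fingers":1},{"dx":2,"dy":-30,"dz":0,"turn":0,"fingers":1},{"dx":2,"dy":-30,"dz":0,"turn":0,"fingers":1},{"dx":2,"dy":-30,"dz":0,"turn":0,"fingers":1},{"dx":0,"dy":-30,"dz":0,"turn":0,"fingers":1},{"dx":0,"dy":-20,"dz":0,"turn":0,"fingers":1},{"dx":0,"dy":-10,"dz":0,"turn":0,"fingers":1},{"dx":0,"dy":0,"dz":0,"turn":0,"fingers":1}]}}

```text
clock: 5.98
position: [0.3931, -0.0562, 0.3291]
ee_rot: [0.009, 0.995, -0.099, -0.028]
contact_force: [0.3, -1.1, -8.0]
width: 0.0132
```

Run:
```python
from h import *
print(pose())
```

```text
{'t': 5.98, 'p': [0.3931, -0.0562, 0.3291], 'yaw': -0.199, 'tilt': 3.37, 'z': [-0.057, -0.013, -0.998], 'F': [0.3, -1.1, -8.0], 'w': 0.0132}
```

Emit:
{"method": "play_rows", "body": {"series": [{"dx":6,"dy":-3,"dz":0,"turn":0,"fingers":1},{"dx":6,"dy":-3,"dz":-3,"turn":0,"fingers":1},{"dx":6,"dy":-3,"dz":-4,"turn":0,"fingers":1},{"dx":6,"dy":-2,"dz":-4,"turn":0,"fingers":1},{"dx":1,"dy":0,"dz":-3,"turn":0,"fingers":1}]}}

```text
clock: 6.4
position: [0.4185, -0.0658, 0.3117]
ee_rot: [0.007, 0.995, -0.099, -0.03]
contact_force: [1.3, -0.2, -7.3]
width: 0.0132
```

Run:
```python
from h import *
print(pose())
```

```text
{'t': 6.4, 'p': [0.4185, -0.0658, 0.3117], 'yaw': -0.199, 'tilt': 3.54, 'z': [-0.061, -0.009, -0.998], 'F': [1.3, -0.2, -7.3], 'w': 0.0132}
```

Emit:
{"method": "play_rows", "body": {"series": [{"dx":0,"dy":-1,"dz":-3,"turn":0,"fingers":1},{"dx":0,"dy":-1,"dz":-3,"turn":0,"fingers":1},{"dx":0,"dy":0,"dz":-2,"turn":0,"fingers":1}]}}

```text
clock: 6.65
position: [0.4199, -0.0675, 0.3034]
ee_rot: [0.008, 0.995, -0.097, -0.03]
contact_force: [0.7, -2.6, 6.7]
width: 0.0131
```

Run:
```python
from h import *
print(pose())
```

```text
{'t': 6.65, 'p': [0.4199, -0.0675, 0.3034], 'yaw': -0.195, 'tilt': 3.56, 'z': [-0.061, -0.01, -0.998], 'F': [0.7, -2.6, 6.7], 'w': 0.0131}
```

Emit:
{"method": "play_rows", "body": {"series": [{"dx":0,"dy":0,"dz":0,"turn":0,"fingers":1},{"dx":3,"dy":0,"dz":-3,"turn":0,"fingers":1},{"dx":4,"dy":-1,"dz":-3,"turn":0,"fingers":1}], "squeeze": 20}}

```text
clock: 6.9
position: [0.425, -0.0678, 0.3014]
ee_rot: [0.008, 0.995, -0.097, -0.031]
contact_force: [-3.9, 1.8, 12.4]
width: 0.0134
```

Run:
```python
from h import *
print(pose())
```

```text
{'t': 6.9, 'p': [0.425, -0.0678, 0.3014], 'yaw': -0.194, 'tilt': 3.63, 'z': [-0.062, -0.011, -0.998], 'F': [-3.9, 1.8, 12.4], 'w': 0.0134}
```

Emit:
{"method": "play_rows", "body": {"series": [{"dx":1,"dy":0,"dz":0,"turn":0,"fingers":0.6},{"dx":2,"dy":0,"dz":-1,"turn":0,"fingers":0.55},{"dx":2,"dy":0,"dz":-2,"turn":0,"fingers":0.5},{"dx":2,"dy":0,"dz":-2,"turn":0,"fingers":0.5}]}}

```text
clock: 7.23
position: [0.437, -0.0684, 0.2989]
ee_rot: [0.009, 0.995, -0.097, -0.023]
contact_force: [2.5, -1.3, -0.6]
width: 0.0213
```

Run:
```python
from h import *
print(pose())
s=shot("scene");im=s["pixels"][130:330,120:340][:,:,::-1]
t=shot("top")["pixels"][160:300,320:480][:,:,::-1]
a=cv2.resize(im,(660,600),interpolation=cv2.INTER_CUBIC)[:,:];cv2.imwrite("pics/c3.png",a)
```

```text
{'t': 7.23, 'p': [0.437, -0.0684, 0.2989], 'yaw': -0.194, 'tilt': 2.88, 'z': [-0.048, -0.014, -0.999], 'F': [2.5, -1.3, -0.6], 'w': 0.0213}
```

View pics/c3.png

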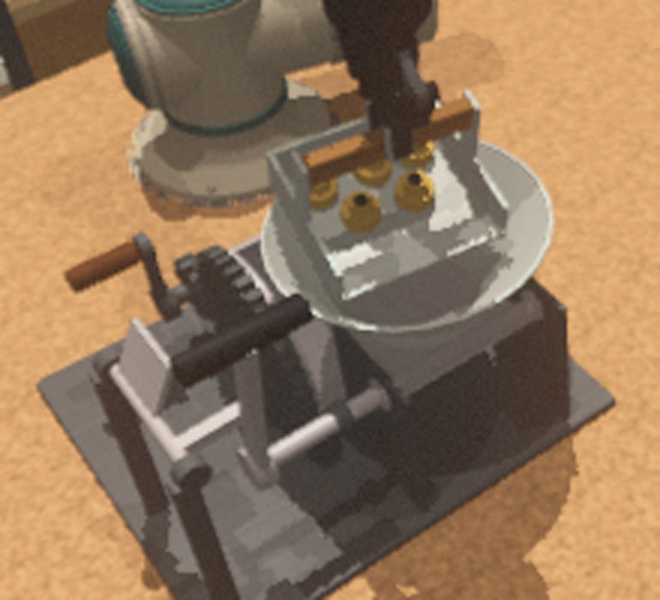

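Emit:
{"method": "play_rows", "body": {"series": [{"dx":1,"dy":0,"dz":-4,"turn":0,"fingers":0.43},{"dx":1,"dy":0,"dz":-4,"turn":0,"fingers":0.4},{"dx":1,"dy":0,"dz":-4,"turn":0,"fingers":0.37},{"dx":1,"dy":0,"dz":-3,"turn":0,"fingers":0.36},{"dx":0,"dy":0,"dz":0,"turn":0,"fingers":0.36}]}}

```text
clock: 7.75
position: [0.4447, -0.0686, 0.2832]
ee_rot: [0.009, 0.995, -0.097, -0.02]
contact_force: [3.9, 0.4, 0.3]
width: 0.0273
```

```bash
cat > sn.py <<'E'
from h import *
import sys
print(pose())
s=shot("scene");im=s["pixels"][130:330,120:340][:,:,::-1]
cv2.imwrite("pics/"+sys.argv[1],cv2.resize(im,(660,600),interpolation=cv2.INTER_CUBIC))
hsv=cv2.cvtColor(s["pixels"],cv2.COLOR_RGB2HSV)[150:250,200:310];m=(hsv[...,0]>20)&(hsv[...,0]<32)&(hsv[...,1]>120)
n,l,st,c=cv2.connectedComponentsWithStats(m.astype(np.uint8));print([( (c[i]+[200,150]).round().tolist(),int(st[i,4])) for i in range(1,n) if st[i,4]>8])
print("blanks",[(round(m["p"],2),np.round(m["xy"]).tolist()) for m in masks_of(s,"blank0_mid")])
E
python3 sn.py c4.png
```

```text
{'t': 7.75, 'p': [0.4447, -0.0686, 0.2832], 'yaw': -0.194, 'tilt': 2.48, 'z': [-0.041, -0.014, -0.999], 'F': [3.9, 0.4, 0.3], 'w': 0.0273}
[([245.0, 214.0], 19)]
blanks [(0.71, [267.0, 195.0])]
```

Emit:
{"method": "play_rows", "body": {"series": [{"dx":1,"dy":0,"dz":-4,"turn":0,"fingers":0.34},{"dx":1,"dy":0,"dz":-4,"turn":0,"fingers":0.33},{"dx":0,"dy":0,"dz":0,"turn":0,"fingers":0.33},{"dx":0,"dy":0,"dz":0,"turn":0,"fingers":0.33},{"dx":0,"dy":0,"dz":0,"turn":0,"fingers":0.33}]}}

```text
clock: 8.27
position: [0.4429, -0.0678, 0.2736]
ee_rot: [0.009, 0.995, -0.097, -0.024]
contact_force: [2.7, -0.8, 0.9]
width: 0.0285
```

```bash
python3 sn.py c5.png
```

```text
{'t': 8.27, 'p': [0.4429, -0.0678, 0.2736], 'yaw': -0.194, 'tilt': 2.94, 'z': [-0.05, -0.012, -0.999], 'F': [2.7, -0.8, 0.9], 'w': 0.0285}
[]
blanks []
```

View pics/c5.png

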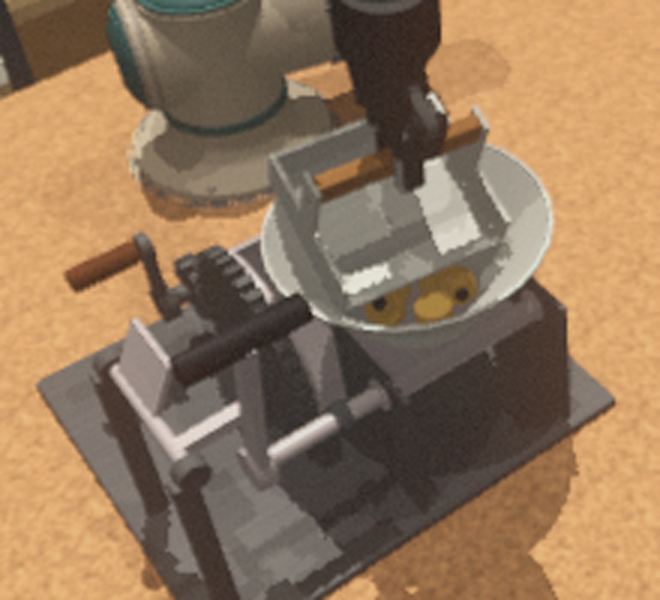

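Emit:
{"method": "play_rows", "body": {"series": [{"dx":-1,"dy":0,"dz":2,"turn":0,"fingers":0.6},{"dx":-2,"dy":0,"dz":4,"turn":0,"fingers":0.8},{"dx":-2,"dy":0,"dz":5,"turn":0,"fingers":1},{"dx":-2,"dy":0,"dz":6,"turn":0,"fingers":1},{"dx":-2,"dy":0,"dz":6,"turn":0,"fingers":1},{"dx":-2,"dy":0,"dz":6,"turn":0,"fingers":1}], "squeeze": 50}}

```text
clock: 8.87
position: [0.4279, -0.0674, 0.3057]
ee_rot: [0.008, 0.995, -0.097, -0.028]
contact_force: [-0.3, 0.2, -2.7]
width: 0.0133
```

```bash
python3 -c "
from h import *
print(pose())"
```

```text
{'t': 8.87, 'p': [0.4279, -0.0674, 0.3057], 'yaw': -0.194, 'tilt': 3.33, 'z': [-0.057, -0.011, -0.998], 'F': [-0.3, 0.2, -2.7], 'w': 0.0133}
```

Emit:
{"method": "play_rows", "body": {"series": [{"dx":0,"dy":0,"dz":12,"turn":0,"fingers":1},{"dx":0,"dy":0,"dz":20,"turn":0,"fingers":1},{"dx":0,"dy":0,"dz":25,"turn":0,"fingers":1},{"dx":0,"dy":15,"dz":10,"turn":0,"fingers":1},{"dx":0,"dy":30,"dz":2,"turn":0,"fingers":1},{"dx":0,"dy":35,"dz":0,"turn":0,"fingers":1},{"dx":0,"dy":35,"dz":0,"turn":0,"fingers":1},{"dx":0,"dy":35,"dz":0,"turn":0,"fingers":1},{"dx":0,"dy":35,"dz":0,"turn":0,"fingers":1},{"dx":0,"dy":35,"dz":-10,"turn":0,"fingers":1},{"dx":0,"dy":35,"dz":-15,"turn":0,"fingers":1},{"dx":0,"dy":35,"dz":-20,"turn":0,"fingers":1},{"dx":0,"dy":30,"dz":-20,"turn":0,"fingers":1},{"dx":0,"dy":20,"dz":-20,"turn":0,"fingers":1},{"dx":0,"dy":10,"dz":-20,"turn":0,"fingers":1},{"dx":0,"dy":0,"dz":-20,"turn":0,"fingers":1},{"dx":0,"dy":0,"dz":-20,"turn":0,"fingers":1}]}}

```text
clock: 10.28
position: [0.4157, 0.2986, 0.2268]
ee_rot: [0.009, 0.994, -0.099, -0.033]
contact_force: [0.5, 0.4, -2.4]
width: 0.0135
```

```bash
python3 -c "
from h import *
print(pose())"
```

```text
{'t': 10.28, 'p': [0.4157, 0.2986, 0.2268], 'yaw': -0.2, 'tilt': 3.96, 'z': [-0.068, -0.011, -0.998], 'F': [0.5, 0.4, -2.4], 'w': 0.0135}
```

Emit:
{"method": "play_rows", "body": {"series": [{"dx":0,"dy":0,"dz":-25,"turn":0,"fingers":1},{"dx":0,"dy":0,"dz":-30,"turn":0,"fingers":1},{"dx":0,"dy":0,"dz":-25,"turn":0,"fingers":1},{"dx":0,"dy":0,"dz":-15,"turn":0,"fingers":1},{"dx":0,"dy":0,"dz":-8,"turn":0,"fingers":1},{"dx":0,"dy":0,"dz":-4,"turn":0,"fingers":1},{"dx":0,"dy":0,"dz":-4,"turn":0,"fingers":1}]}}

```text
clock: 10.87
position: [0.4088, 0.296, 0.105]
ee_rot: [0.014, 0.994, -0.098, -0.04]
contact_force: [-0.4, -0.3, -2.9]
width: 0.0136
```

```bash
python3 -c "
from h import *
print(pose())"
```

```text
{'t': 10.87, 'p': [0.4088, 0.296, 0.105], 'yaw': -0.197, 'tilt': 4.9, 'z': [-0.083, -0.02, -0.996], 'F': [-0.4, -0.3, -2.9], 'w': 0.0136}
```

Emit:
{"method": "play_rows", "body": {"series": [{"dx":0,"dy":0,"dz":-3,"turn":0,"fingers":1},{"dx":0,"dy":0,"dz":-3,"turn":0,"fingers":1},{"dx":0,"dy":0,"dz":-3,"turn":0,"fingers":1}]}}

```text
clock: 11.12
position: [0.4103, 0.2966, 0.0971]
ee_rot: [0.013, 0.994, -0.098, -0.039]
contact_force: [0.2, -0.4, -3.0]
width: 0.0133
```

```bash
python3 -c "
from h import *
print(pose())"
```

```text
{'t': 11.12, 'p': [0.4103, 0.2966, 0.0971], 'yaw': -0.197, 'tilt': 4.7, 'z': [-0.08, -0.018, -0.997], 'F': [0.2, -0.4, -3.0], 'w': 0.0133}
```

Emit:
{"method": "play_rows", "body": {"series": [{"dx":0,"dy":0,"dz":-4,"turn":0,"fingers":1},{"dx":0,"dy":0,"dz":-4,"turn":0,"fingers":1},{"dx":0,"dy":0,"dz":-3,"turn":0,"fingers":1}]}}

```text
clock: 11.37
position: [0.4118, 0.2973, 0.087]
ee_rot: [0.012, 0.994, -0.098, -0.037]
contact_force: [0.6, -0.8, -2.9]
width: 0.0133
```

```bash
python3 -c "
from h import *
print(pose())"
```

```text
{'t': 11.37, 'p': [0.4118, 0.2973, 0.087], 'yaw': -0.197, 'tilt': 4.43, 'z': [-0.076, -0.016, -0.997], 'F': [0.6, -0.8, -2.9], 'w': 0.0133}
```

Emit:
{"method": "play_rows", "body": {"series": [{"dx":0,"dy":0,"dz":-3,"turn":0,"fingers":1},{"dx":0,"dy":0,"dz":-3,"turn":0,"fingers":1},{"dx":0,"dy":0,"dz":-2,"turn":0,"fingers":1}]}}

```text
clock: 11.62
position: [0.412, 0.2973, 0.0804]
ee_rot: [0.011, 0.994, -0.098, -0.036]
contact_force: [-6.1, -2.0, 16.8]
width: 0.0129
```

```bash
python3 -c "
from h import *
print(pose())"
```

```text
{'t': 11.62, 'p': [0.412, 0.2973, 0.0804], 'yaw': -0.197, 'tilt': 4.37, 'z': [-0.075, -0.016, -0.997], 'F': [-6.1, -2.0, 16.8], 'w': 0.0129}
```

Emit:
{"method": "play_rows", "body": {"series": [{"dx":0,"dy":0,"dz":-1.5,"turn":0,"fingers":1},{"dx":0,"dy":0,"dz":-1.5,"turn":0,"fingers":1},{"dx":0,"dy":0,"dz":-1.5,"turn":0,"fingers":1},{"dx":0,"dy":0,"dz":-1.5,"turn":0,"fingers":1}]}}

```text
clock: 11.95
position: [0.4122, 0.2974, 0.0805]
ee_rot: [0.011, 0.995, -0.098, -0.035]
contact_force: [-3.2, -2.1, 7.7]
width: 0.0137
```

```bash
python3 -c "
from h import *
print(pose())"
```

```text
{'t': 11.95, 'p': [0.4122, 0.2974, 0.0805], 'yaw': -0.197, 'tilt': 4.17, 'z': [-0.071, -0.014, -0.997], 'F': [-3.2, -2.1, 7.7], 'w': 0.0137}
```

Emit:
{"method": "play_rows", "body": {"series": [{"dx":0,"dy":0,"dz":0,"turn":0,"fingers":0.6},{"dx":0,"dy":0,"dz":0,"turn":0,"fingers":0.3},{"dx":0,"dy":0,"dz":0,"turn":0,"fingers":0},{"dx":0,"dy":0,"dz":0,"turn":0,"fingers":0},{"dx":0,"dy":0,"dz":15,"turn":0,"fingers":0},{"dx":0,"dy":0,"dz":30,"turn":0,"fingers":0},{"dx":0,"dy":0,"dz":40,"turn":0,"fingers":0},{"dx":0,"dy":0,"dz":40,"turn":0,"fingers":0},{"dx":0,"dy":0,"dz":40,"turn":0,"fingers":0},{"dx":0,"dy":0,"dz":40,"turn":0,"fingers":0},{"dx":0,"dy":-10,"dz":40,"turn":0,"fingers":0},{"dx":0,"dy":-30,"dz":30,"turn":0.03,"fingers":0.5},{"dx":0,"dy":-40,"dz":20,"turn":0.03,"fingers":1}]}}

```text
clock: 13.03
position: [0.4079, 0.2219, 0.3788]
ee_rot: [0.013, 0.997, -0.063, -0.039]
contact_force: [1.2, 0.2, 0.4]
width: 0.0193
```

Run:
```python
from h import *
print(pose())
b=shot("top");a=shot("scene")
save(a,"a9.png");save(b,"b9.png")
for im in(b,a):
  for l in["catch_paddle","gate_lever","tray_bar"]:print(l,[(round(m["p"],2),np.round(m["xy"]).tolist(),int(m["region"].sum())) for m in masks_of(im,l)][:3])
def T(yaw,H,P):
    c,s=np.cos(yaw),np.sin(yaw);return np.array(H)+np.array(P)@np.array([[c,s,0],[-s,c,0],[0,0,1]])
H=[.4515,-.075,.222]
pts=np.array([[.111,-.140,.092],[.111,-.230,.092],[.026,-.21,.006],[.056,-.21,.006],[.086,-.21,.006],[0,0,0]])
c1=[]
for yaw,col in((0,(0,255,0)),(-.05,(0,0,255))):
  for im,n in((a,0),(b,1)):
    v=im.setdefault("v",np.ascontiguousarray(im["pixels"][:,:,::-1]))
    for p in proj(im,T(yaw,H,pts)):cv2.circle(v,tuple(int(round(x)) for x in p),1,col,-1)
x=cv2.resize(a["v"][150:290,110:310],None,fx=2.9,fy=2.9);y=cv2.resize(b["v"][140:320,330:510],None,fx=3,fy=3)
cv2.imwrite("pics/p1.png",x);cv2.imwrite("pics/p2.png",y)
hh=max(x.shape[0],y.shape[0]);z=np.zeros((hh,x.shape[1]+y.shape[1],3),np.uint8);z[:x.shape[0],:x.shape[1]]=x;z[:y.shape[0],x.shape[1]:]=y
cv2.imwrite("pics/p12.png",cv2.resize(z,None,fx=.7,fy=.7,interpolation=cv2.INTER_AREA))
```

```text
{'t': 13.03, 'p': [0.4079, 0.2219, 0.3788], 'yaw': -0.127, 'tilt': 4.72, 'z': [-0.079, -0.022, -0.997], 'F': [1.2, 0.2, 0.4], 'w': 0.0193}
catch_paddle [(0.92, [475.0, 221.0], 315), (0.63, [371.0, 229.0], 96)]
gate_lever []
tray_bar [(0.57, [236.0, 258.0], 830)]
catch_paddle [(0.58, [171.0, 262.0], 725)]
gate_lever [(0.97, [214.0, 245.0], 1687)]
tray_bar [(0.67, [350.0, 189.0], 1998)]
```

View pics/p12.png

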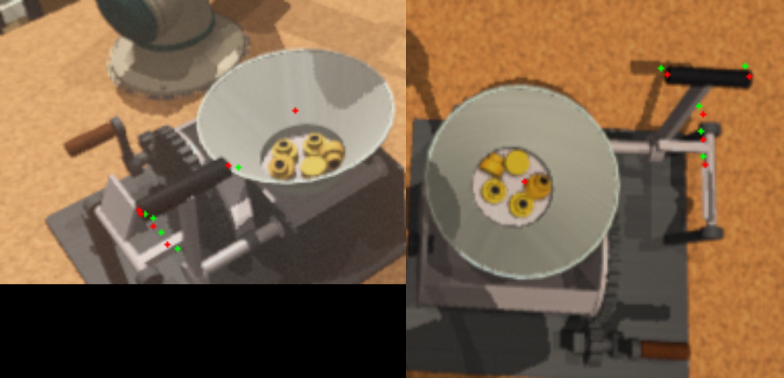

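Run:
```python
from h import *
b=shot("top");a=shot("scene")
for im in(b,a):
  m=masks_of(im,"catch_paddle")[0]["region"];ys,xs=np.where(m);print(xs.min(),xs.max(),ys.min(),ys.max())
  if im is b:
    for q in[(xs[ys==r].min(),xs[ys==r].max(),r) for r in range(ys.min(),ys.max()+1,5)]:print(q,at_z(b,((q[0]+q[1])/2,q[2]),.21).round(3))
H=np.array([.4515,-.075,.222]);yaw=-.05;c,s=np.cos(yaw),np.sin(yaw);M=np.array([[c,s,0],[-s,c,0],[0,0,1]])
for im in(a,b):
  for dx in(-.06,-.03,0,.03,.06):print(dx,proj(im,(H+np.array([[dx,-.21,.006],[dx,-.235,-.037]])@M)).round().tolist())
x=cv2.resize(a["pixels"][220:290,130:230][:,:,::-1],None,fx=4,fy=4,interpolation=cv2.INTER_CUBIC);y=cv2.resize(b["pixels"][165:265,430:500][:,:,::-1],None,fx=5,fy=5,interpolation=cv2.INTER_CUBIC)
z=np.zeros((500,750,3),np.uint8);z[:280,:400]=x;z[:,400:]=y;cv2.imwrite("pics/p3.png",z)
```

```text
450 478 205 248
(np.int64(473), np.int64(475), 205) [ 0.502 -0.302  0.21 ]
(np.int64(451), np.int64(476), 210) [ 0.49  -0.274  0.21 ]
(np.int64(472), np.int64(476), 215) [ 0.476 -0.3    0.21 ]
(np.int64(472), np.int64(476), 220) [ 0.464 -0.299  0.21 ]
(np.int64(471), np.int64(477), 225) [ 0.451 -0.297  0.21 ]
(np.int64(471), np.int64(477), 230) [ 0.439 -0.296  0.21 ]
(np.int64(471), np.int64(477), 235) [ 0.426 -0.295  0.21 ]
(np.int64(470), np.int64(478), 240) [ 0.414 -0.294  0.21 ]
(np.int64(471), np.int64(478), 245) [ 0.402 -0.294  0.21 ]
156 199 237 283
-0.06 [[160.0, 230.0], [154.0, 249.0]]
-0.03 [[166.0, 238.0], [160.0, 257.0]]
0 [[172.0, 246.0], [166.0, 265.0]]
0.03 [[179.0, 254.0], [173.0, 273.0]]
0.06 [[186.0, 263.0], [179.0, 282.0]]
-0.06 [[473.0, 253.0], [476.0, 254.0]]
-0.03 [[472.0, 241.0], [476.0, 242.0]]
0 [[472.0, 228.0], [475.0, 231.0]]
0.03 [[472.0, 216.0], [475.0, 219.0]]
0.06 [[471.0, 204.0], [475.0, 207.0]]
```

View pics/p3.png

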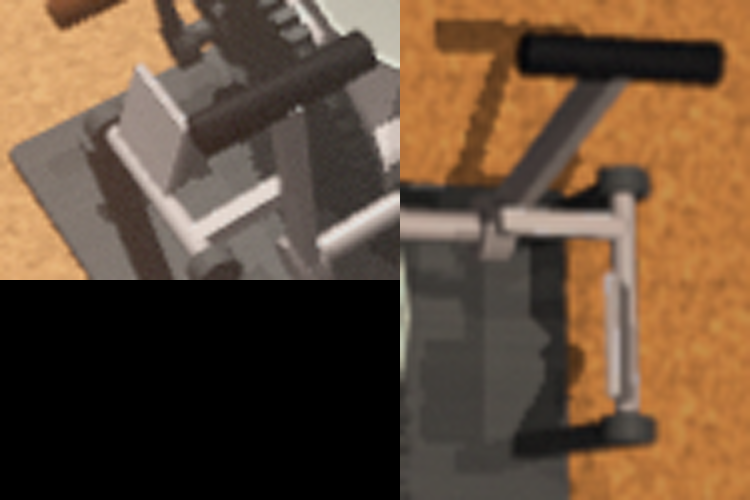

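Emit:
{"method": "play_rows", "body": {"series": [{"dx":2,"dy":-35,"dz":0,"turn":0.01,"fingers":1},{"dx":3,"dy":-39,"dz":0,"turn":0.01,"fingers":1},{"dx":3,"dy":-39,"dz":0,"turn":0.01,"fingers":1},{"dx":3,"dy":-39,"dz":0,"turn":0.01,"fingers":1},{"dx":3,"dy":-39,"dz":0,"turn":0.01,"fingers":1},{"dx":3,"dy":-39,"dz":0,"turn":0.01,"fingers":1},{"dx":3,"dy":-39,"dz":0,"turn":0.01,"fingers":1},{"dx":3,"dy":-39,"dz":0,"turn":0.01,"fingers":1},{"dx":2,"dy":-39,"dz":0,"turn":0,"fingers":1},{"dx":2,"dy":-39,"dz":0,"turn":0,"fingers":1},{"dx":0,"dy":-30,"dz":-5,"turn":0,"fingers":1},{"dx":0,"dy":-15,"dz":-10,"turn":0,"fingers":1},{"dx":0,"dy":0,"dz":-10,"turn":0,"fingers":1},{"dx":0,"dy":0,"dz":0,"turn":0,"fingers":1}]}}

```text
clock: 14.8
position: [0.4332, -0.2258, 0.344]
ee_rot: [0.016, 0.999, -0.016, -0.043]
contact_force: [0.0, 0.8, -0.1]
width: 0.0001
```

```bash
python3 -c "
from h import *
print(pose())"
```

```text
{'t': 14.8, 'p': [0.4332, -0.2258, 0.344], 'yaw': -0.033, 'tilt': 5.3, 'z': [-0.087, -0.03, -0.996], 'F': [0.0, 0.8, -0.1], 'w': 0.0001}
```

Emit:
{"method": "play_rows", "body": {"series": [{"dx":0,"dy":-8,"dz":-10,"turn":0,"fingers":1},{"dx":0,"dy":-8,"dz":-20,"turn":0,"fingers":1},{"dx":0,"dy":-3,"dz":-25,"turn":0,"fingers":1},{"dx":0,"dy":0,"dz":-25,"turn":0,"fingers":1},{"dx":0,"dy":0,"dz":-20,"turn":0,"fingers":1},{"dx":0,"dy":0,"dz":-10,"turn":0,"fingers":1},{"dx":0,"dy":0,"dz":0,"turn":0,"fingers":1}]}}

```text
clock: 15.38
position: [0.4349, -0.2445, 0.2292]
ee_rot: [0.017, 0.999, -0.012, -0.042]
contact_force: [1.0, -0.3, 0.9]
width: 0.0001
```

```bash
python3 -c "
from h import *
print(pose())"
```

```text
{'t': 15.38, 'p': [0.4349, -0.2445, 0.2292], 'yaw': -0.026, 'tilt': 5.16, 'z': [-0.084, -0.033, -0.996], 'F': [1.0, -0.3, 0.9], 'w': 0.0001}
```

Emit:
{"method": "play_rows", "body": {"series": [{"dx":0,"dy":0,"dz":-6,"turn":0,"fingers":1},{"dx":0,"dy":0,"dz":-4,"turn":0,"fingers":1},{"dx":0,"dy":-6,"dz":0,"turn":0,"fingers":1},{"dx":0,"dy":-8,"dz":0,"turn":0,"fingers":1},{"dx":0,"dy":-8,"dz":0,"turn":0,"fingers":1},{"dx":0,"dy":-8,"dz":0,"turn":0,"fingers":1},{"dx":0,"dy":-8,"dz":0,"turn":0,"fingers":1},{"dx":0,"dy":-8,"dz":0,"turn":0,"fingers":1},{"dx":0,"dy":-6,"dz":0,"turn":0,"fingers":1}]}}

```text
clock: 16.13
position: [0.4366, -0.2992, 0.2223]
ee_rot: [0.017, 0.999, -0.01, -0.039]
contact_force: [-1.7, 2.8, -0.5]
width: 0.0002
```

```bash
python3 -c "
from h import *
print(pose())"
```

```text
{'t': 16.13, 'p': [0.4366, -0.2992, 0.2223], 'yaw': -0.022, 'tilt': 4.92, 'z': [-0.079, -0.033, -0.996], 'F': [-1.7, 2.8, -0.5], 'w': 0.0002}
```

Pushing the paddle with about 3 N; continue until the stop.

Emit:
{"method": "play_rows", "body": {"series": [{"dx":0,"dy":-4,"dz":-1,"turn":0,"fingers":1},{"dx":0,"dy":-4,"dz":-1,"turn":0,"fingers":1},{"dx":0,"dy":-4,"dz":-1,"turn":0,"fingers":1},{"dx":0,"dy":-4,"dz":0,"turn":0,"fingers":1}]}}

```text
clock: 16.47
position: [0.436, -0.3109, 0.2194]
ee_rot: [0.009, 0.999, -0.012, -0.04]
contact_force: [0.5, 15.0, 9.5]
width: 0.0
```

```bash
python3 -c "
from h import *
print(pose())"
```

```text
{'t': 16.47, 'p': [0.436, -0.3109, 0.2194], 'yaw': -0.025, 'tilt': 4.67, 'z': [-0.08, -0.017, -0.997], 'F': [0.5, 15.0, 9.5], 'w': 0.0}
```

Emit:
{"method": "play_rows", "body": {"series": [{"dx":0,"dy":-4,"dz":0,"turn":0,"fingers":1},{"dx":0,"dy":0,"dz":0,"turn":0,"fingers":1},{"dx":0,"dy":10,"dz":0,"turn":0,"fingers":1},{"dx":0,"dy":20,"dz":10,"turn":0,"fingers":1},{"dx":0,"dy":20,"dz":30,"turn":0,"fingers":1},{"dx":0,"dy":0,"dz":40,"turn":0,"fingers":0.5},{"dx":0,"dy":0,"dz":40,"turn":0,"fingers":0},{"dx":0,"dy":0,"dz":30,"turn":0,"fingers":-0.3},{"dx":0,"dy":0,"dz":10,"turn":0,"fingers":-0.3},{"dx":0,"dy":0,"dz":0,"turn":0,"fingers":-0.3}]}}

```text
clock: 17.3
position: [0.4351, -0.2596, 0.3839]
ee_rot: [0.009, 0.999, -0.012, -0.04]
contact_force: [0.1, -0.1, 0.6]
width: 0.0556
```

Run:
```python
from h import *
print(pose())
b=shot("top");a=shot("scene");save(a,"a10.png");save(b,"b10.png")
m=masks_of(b,"catch_paddle")
for k in m[:2]:
  ys,xs=np.where(k["region"]);print(k["p"],xs.min(),xs.max(),ys.min(),ys.max())
H=np.array([.4515,-.075,.222]);yaw=-.05;c,s=np.cos(yaw),np.sin(yaw);M=np.array([[c,s,0],[-s,c,0],[0,0,1]])
for im in(a,b):
  print(proj(im,(H+np.array([[-.036,-.262,.005],[.024,-.262,.005],[.056,-.205,.021]])@M)).round().tolist())
m=masks_of(b,"gate_lever")
for k in m[:1]:
  print(k["p"],k["xy"])
# dark handle in top image
g=b["pixels"].max(2);r=(g<60)[160:195,445:505];ys,xs=np.where(r);rect=cv2.minAreaRect(np.c_[xs+445,ys+160].astype(np.float32));print(rect,at_z(b,rect[0],.318))
x=cv2.resize(a["pixels"][200:300,110:230][:,:,::-1],(420,350),interpolation=cv2.INTER_CUBIC);y=cv2.resize(b["pixels"][165:265,430:500][:,:,::-1],(350,500),interpolation=cv2.INTER_CUBIC)
z=np.zeros((500,770,3),np.uint8);z[:350,:420]=x;z[:,420:]=y;cv2.imwrite("pics/p4.png",z)
```

```text
{'t': 17.3, 'p': [0.4351, -0.2596, 0.3839], 'yaw': -0.025, 'tilt': 4.65, 'z': [-0.079, -0.017, -0.997], 'F': [0.1, -0.1, 0.6], 'w': 0.0556}
0.92 469 493 204 247
0.41 378 390 232 243
[[142.0, 249.0], [154.0, 266.0], [186.0, 255.0]]
[[494.0, 244.0], [493.0, 219.0], [471.0, 205.0]]
0.77 [450.1, 207.8]
((480.2139587402344, 179.5438232421875), (54.78020095825195, 19.9592342376709), 21.037511825561523) [ 0.5422021  -0.27779879  0.318     ]
```

Emit:
{"method": "play_rows", "body": {"series": [{"dx":15,"dy":3,"dz":0,"turn":0,"fingers":-0.3},{"dx":30,"dy":5,"dz":0,"turn":0,"fingers":-0.3},{"dx":30,"dy":5,"dz":0,"turn":0,"fingers":-0.3},{"dx":25,"dy":5,"dz":0,"turn":0,"fingers":-0.3},{"dx":12,"dy":2,"dz":0,"turn":0,"fingers":-0.3},{"dx":3,"dy":0,"dz":0,"turn":0,"fingers":-0.3},{"dx":0,"dy":0,"dz":0,"turn":0,"fingers":-0.3}]}}

```text
clock: 18.08
position: [0.5544, -0.2354, 0.3662]
ee_rot: [0.001, 0.999, -0.013, -0.052]
contact_force: [-0.7, -1.5, -0.9]
width: 0.0551
```

Run:
```python
from h import *
print(pose())
w=shot("wrist");save(w,"w10.png")
print(proj(w,[[.551,-.264,.314],[.5505,-.219,.314],[.5535,-.309,.314],[.551,-.24,.314]]).round())
s=pose();print(proj(w,[s["p"]]))
cv2.imwrite("pics/w10s.png",cv2.resize(w["pixels"][:,:,::-1],(480,300)))
z=cv2.imread("pics/p4.png");o=np.zeros((800,770,3),np.uint8);o[:500]=z;o[500:,:480]=cv2.imread("pics/w10s.png");cv2.imwrite("pics/all.png",cv2.resize(o,(577,600),interpolation=cv2.INTER_AREA))
```

```text
{'t': 18.08, 'p': [0.5544, -0.2354, 0.3662], 'yaw': -0.026, 'tilt': 5.91, 'z': [-0.103, -0.001, -0.995], 'F': [-0.7, -1.5, -0.9], 'w': 0.0551}
[[324. 269.]
 [321. 204.]
 [329. 327.]
 [323. 236.]]
[[318.2950155  272.06797389]]
```

View pics/all.png

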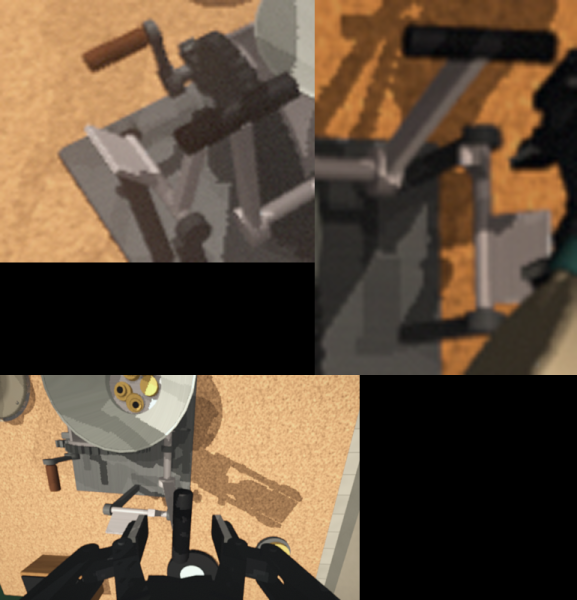

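Emit:
{"method": "play_rows", "body": {"series": [{"dx":-1,"dy":-1,"dz":-12,"turn":0,"fingers":-0.3},{"dx":-1,"dy":-1,"dz":-18,"turn":0,"fingers":-0.3},{"dx":0,"dy":0,"dz":-15,"turn":0,"fingers":-0.3},{"dx":0,"dy":0,"dz":-8,"turn":0,"fingers":-0.3},{"dx":0,"dy":0,"dz":0,"turn":0,"fingers":-0.3}]}}

```text
clock: 18.55
position: [0.5475, -0.2381, 0.3102]
ee_rot: [0.001, 0.998, -0.015, -0.054]
contact_force: [-0.4, 0.1, -0.2]
width: 0.0556
```

```bash
python3 -c "
from h import *
print(pose())"
```

```text
{'t': 18.55, 'p': [0.5475, -0.2381, 0.3102], 'yaw': -0.03, 'tilt': 6.16, 'z': [-0.107, -0.001, -0.994], 'F': [-0.4, 0.1, -0.2], 'w': 0.0556}
```

Emit:
{"method": "play_rows", "body": {"series": [{"dx":2,"dy":0,"dz":-4,"turn":0,"fingers":0},{"dx":0,"dy":0,"dz":0,"turn":0,"fingers":0.4},{"dx":0,"dy":0,"dz":0,"turn":0,"fingers":1},{"dx":0,"dy":0,"dz":0,"turn":0,"fingers":1},{"dx":0,"dy":0,"dz":0,"turn":0,"fingers":1}], "squeeze": 60}}

```text
clock: 18.97
position: [0.5496, -0.2387, 0.3075]
ee_rot: [0.001, 0.999, -0.016, -0.052]
contact_force: [0.9, 0.4, -4.6]
width: 0.0199
```

```bash
python3 -c "
from h import *
print(pose())"
```

```text
{'t': 18.97, 'p': [0.5496, -0.2387, 0.3075], 'yaw': -0.033, 'tilt': 5.98, 'z': [-0.104, -0.001, -0.995], 'F': [0.9, 0.4, -4.6], 'w': 0.0199}
```

Emit:
{"method": "play_rows", "body": {"series": [{"dx":-8,"dy":0.4,"dz":2,"turn":0,"fingers":1},{"dx":-14,"dy":0.7,"dz":3,"turn":0,"fingers":1},{"dx":-14,"dy":0.7,"dz":1.5,"turn":0,"fingers":1},{"dx":-14,"dy":0.7,"dz":0.5,"turn":0,"fingers":1}], "squeeze": 35}}

```text
clock: 19.3
position: [0.5065, -0.2358, 0.3155]
ee_rot: [0.001, 0.999, -0.016, -0.043]
contact_force: [5.3, 0.3, -0.9]
width: 0.0204
```

```bash
python3 -c "
from h import *
print(pose())"
```

```text
{'t': 19.3, 'p': [0.5065, -0.2358, 0.3155], 'yaw': -0.032, 'tilt': 4.88, 'z': [-0.085, -0.001, -0.996], 'F': [5.3, 0.3, -0.9], 'w': 0.0204}
```

Emit:
{"method": "play_rows", "body": {"series": [{"dx":-14,"dy":0.7,"dz":0,"turn":0,"fingers":1},{"dx":-14,"dy":0.7,"dz":-1,"turn":0,"fingers":1},{"dx":-14,"dy":0.7,"dz":-2,"turn":0,"fingers":1},{"dx":-14,"dy":0.7,"dz":-3,"turn":0,"fingers":1},{"dx":-14,"dy":0.7,"dz":-4,"turn":0,"fingers":1}]}}

```text
clock: 19.72
position: [0.4427, -0.2315, 0.3091]
ee_rot: [0.003, 1.0, -0.016, -0.026]
contact_force: [9.1, 1.0, -5.7]
width: 0.0206
```

```bash
python3 -c "
from h import *
print(pose())"
```

```text
{'t': 19.72, 'p': [0.4427, -0.2315, 0.3091], 'yaw': -0.033, 'tilt': 3.03, 'z': [-0.053, -0.004, -0.999], 'F': [9.1, 1.0, -5.7], 'w': 0.0206}
```

Emit:
{"method": "play_rows", "body": {"series": [{"dx":-14,"dy":0.7,"dz":-5,"turn":0,"fingers":1},{"dx":-13,"dy":0.7,"dz":-6,"turn":0,"fingers":1},{"dx":-10,"dy":0.5,"dz":-5,"turn":0,"fingers":1}]}}

```text
clock: 19.97
position: [0.4133, -0.2296, 0.2978]
ee_rot: [0.005, 1.0, -0.017, -0.011]
contact_force: [16.2, 1.1, 9.3]
width: 0.0202
```

```bash
python3 -c "
from h import *
print(pose())"
```

```text
{'t': 19.97, 'p': [0.4133, -0.2296, 0.2978], 'yaw': -0.034, 'tilt': 1.33, 'z': [-0.021, -0.009, -1.0], 'F': [16.2, 1.1, 9.3], 'w': 0.0202}
```

Emit:
{"method": "play_rows", "body": {"series": [{"dx":-5,"dy":0,"dz":-2,"turn":0,"fingers":1},{"dx":-5,"dy":0,"dz":-2,"turn":0,"fingers":1},{"dx":-5,"dy":0,"dz":-2,"turn":0,"fingers":1},{"dx":-5,"dy":0,"dz":-2,"turn":0,"fingers":1},{"dx":-5,"dy":0,"dz":-2,"turn":0,"fingers":1},{"dx":-5,"dy":0,"dz":-2,"turn":0,"fingers":1},{"dx":-5,"dy":0,"dz":-2,"turn":0,"fingers":1},{"dx":-5,"dy":0,"dz":-2,"turn":0,"fingers":1}]}}

```text
clock: 20.63
position: [0.4133, -0.2295, 0.2969]
ee_rot: [0.009, 0.999, -0.019, 0.049]
contact_force: [15.1, 1.2, -6.6]
width: 0.0199
```

```bash
cat > fin.py <<'E'
from h import *
print(pose())
b=shot("top");a=shot("scene");save(a,"af.png");save(b,"bf.png")
for im in(b,a):
  print("blanks",[(round(m["p"],2),np.round(m["xy"]).tolist(),int(m["region"].sum())) for m in masks_of(im,"blank0_mid")])
  hsv=cv2.cvtColor(im["pixels"],cv2.COLOR_RGB2HSV);m=((hsv[...,0]>20)&(hsv[...,0]<32)&(hsv[...,1]>130)&(hsv[...,2]>60)).astype(np.uint8)
  n,l,st,c=cv2.connectedComponentsWithStats(m);print([(c[i].round().tolist(),int(st[i,4])) for i in range(1,n) if st[i,4]>12])
  print("throat/drum px",proj(im,[[.4515,-.075,.135],[.377,-.071,.03]]).round().tolist())
E
python3 fin.py
```

```text
{'t': 20.63, 'p': [0.4133, -0.2295, 0.2969], 'yaw': -0.037, 'tilt': 5.71, 'z': [0.098, -0.02, -0.995], 'F': [15.1, 1.2, -6.6], 'w': 0.0199}
blanks [(0.36, [395.0, 254.0], 16170)]
[([512.0, 119.0], 268)]
throat/drum px [[380.0, 229.0], [374.0, 259.0]]
blanks []
[]
throat/drum px [[259.0, 229.0], [247.0, 240.0]]
```

Run:
```python
from h import *
for f in("a9","b9","a10","b10","af","bf"):
  im=cv2.imread(f"pics/{f}.png");hsv=cv2.cvtColor(im,cv2.COLOR_BGR2HSV);m=((hsv[...,0]>18)&(hsv[...,0]<34)&(hsv[...,1]>110)&(hsv[...,2]>50)).astype(np.uint8)
  if f[0]=="a": m=m[205:245,230:300];r=im[205:245,235:290]
  else: m=m[205:250,355:420];r=im[205:250,360:405]
  print(f,int(m.sum()),r.reshape(-1,3).mean(0).round(),r.reshape(-1,3).min(0))
```

```text
a9 403 [123. 149. 162.] [38 45 58]
b9 517 [103. 141. 158.] [13 19 24]
a10 405 [116. 142. 154.] [34 42 52]
b10 512 [ 97. 134. 151.] [13 20 25]
af 63 [119. 132. 141.] [37 43 52]
bf 0 [117. 130. 141.] [51 55 61]
```

Run:
```python
from h import *
im=cv2.imread("pics/af.png");hsv=cv2.cvtColor(im,cv2.COLOR_BGR2HSV);m=((hsv[...,0]>18)&(hsv[...,0]<34)&(hsv[...,1]>110)&(hsv[...,2]>50)).astype(np.uint8)
n,l,st,c=cv2.connectedComponentsWithStats(m[205:245,230:300]);print([((c[i]+[230,205]).round(),st[i].tolist(),im[205:245,230:300][l==i].mean(0).round()) for i in range(1,n) if st[i,4]>3])
print("sample scene throat col 259 rows",im[205:245:4,259].tolist())
bf=cv2.imread("pics/bf.png");print("top",bf[215:245:4,380].tolist(),bf[229,360:405:5].tolist())
w=shot("wrist");save(w,"wf.png");p=proj(w,[[.4515,-.075,.135],[.4515,-.075,.222],[.377,-.071,.04],[.377,-.13,.04],[.377,0,.04]]);print(p.round())
h2=cv2.cvtColor(w["pixels"],cv2.COLOR_RGB2HSV);m=((h2[...,0]>18)&(h2[...,0]<34)&(h2[...,1]>130)&(h2[...,2]>50)).astype(np.uint8)
n,l,st,c=cv2.connectedComponentsWithStats(m);print([(c[i].round().tolist(),int(st[i,4])) for i in range(1,n) if st[i,4]>25])
print([(round(k["p"],2),np.round(k["xy"]).tolist(),int(k["region"].sum())) for k in masks_of(w,"blank0_mid")])
```

```text
[(array([248., 235.]), [14, 28, 9, 5, 30], array([ 70., 137., 174.])), (array([259., 234.]), [27, 28, 5, 3, 6], array([ 46.,  85., 108.])), (array([239., 242.]), [6, 35, 7, 5, 18], array([ 77., 149., 187.]))]
sample scene throat col 259 rows [[163, 174, 178], [159, 172, 175], [94, 104, 108], [125, 130, 143], [99, 105, 115], [80, 97, 112], [52, 83, 107], [53, 87, 114], [94, 111, 122], [78, 86, 91]]
top [[133, 143, 162], [133, 143, 163], [135, 145, 165], [134, 145, 164], [137, 148, 165], [138, 149, 167], [137, 149, 168], [78, 83, 96]] [[103, 119, 123], [136, 145, 165], [135, 145, 166], [134, 143, 162], [136, 147, 165], [133, 145, 163], [136, 146, 165], [120, 131, 146], [111, 128, 132]]
[[340.  -5.]
 [365. -53.]
 [257.  19.]
 [262.  78.]
 [250. -62.]]
[([527.0, 306.0], 248), ([529.0, 316.0], 52)]
[]
```

Emit:
{"method": "play_rows", "body": {"series": [{"dx":-3,"dy":0,"dz":0,"turn":0,"fingers":1},{"dx":-3,"dy":0,"dz":0,"turn":0,"fingers":1},{"dx":-3,"dy":0,"dz":0,"turn":0,"fingers":1},{"dx":-3,"dy":0,"dz":0,"turn":0,"fingers":1}]}}

```text
clock: 21.27
position: [0.4136, -0.2295, 0.2972]
ee_rot: [0.009, 0.998, -0.02, 0.064]
contact_force: [13.6, -1.6, -10.9]
width: 0.02
```

Run:
```python
from h import *
print(pose())
a=shot("scene");save(a,"ag.png");b=shot("top");save(b,"bg.png")
for nm,r in(("a9",None),("af",None),("ag",None)):
  im=cv2.imread(f"pics/{nm}.png");hsv=cv2.cvtColor(im,cv2.COLOR_BGR2HSV);m=((hsv[...,0]>14)&(hsv[...,0]<34)&(hsv[...,1]>95)&(hsv[...,2]>40)).astype(np.uint8)
  m=m[200:250,225:300];n,l,st,c=cv2.connectedComponentsWithStats(m)
  print(nm,[((c[i]+[225,200]).round().tolist(),int(st[i,4]),[at_z(a,c[i]+[225,200],z).round(3)[:2].tolist() for z in(.04,.132)]) for i in range(1,n) if st[i,4]>5])
p=cv2.imread("pics/b9.png");print("b9",p[215:245:4,380].tolist());p=cv2.imread("pics/bg.png");print("bg",p[215:245:4,380].tolist())
# char map of scene throat
im=cv2.imread("pics/ag.png");h=cv2.cvtColor(im,cv2.COLOR_BGR2HSV)
for r in range(206,250,2):print(r,"".join("#" if (14<h[r,c,0]<34 and h[r,c,1]>95) else ("." if h[r,c,2]>120 else "o") for c in range(228,304)))
# throat ring & gate-lower outline
t=np.linspace(0,2*np.pi,8,endpoint=False);print(proj(a,np.c_[.4515+.051*np.cos(t),-.075+.051*np.sin(t),0*t+.132]).round().tolist())
```

```text
{'t': 21.27, 'p': [0.4136, -0.2295, 0.2972], 'yaw': -0.038, 'tilt': 7.45, 'z': [0.128, -0.02, -0.992], 'F': [13.6, -1.6, -10.9], 'w': 0.02}
a9 [([268.0, 226.0], 319, [[0.382, -0.001], [0.457, -0.051]]), ([249.0, 228.0], 202, [[0.353, -0.044], [0.431, -0.089]])]
af [([253.0, 232.0], 167, [[0.373, -0.046], [0.449, -0.091]]), ([240.0, 243.0], 48, [[0.381, -0.094], [0.456, -0.134]]), ([228.0, 245.0], 70, [[0.363, -0.122], [0.44, -0.159]])]
ag [([299.0, 221.0], 6, [[0.428, 0.076], [0.498, 0.018]]), ([253.0, 232.0], 164, [[0.373, -0.046], [0.449, -0.091]]), ([240.0, 243.0], 47, [[0.381, -0.094], [0.456, -0.134]]), ([228.0, 245.0], 71, [[0.363, -0.122], [0.44, -0.159]])]
b9 [[36, 164, 197], [40, 165, 198], [80, 101, 121], [164, 178, 196], [167, 177, 195], [32, 157, 190], [32, 161, 192], [159, 170, 185]]
bg [[133, 143, 163], [133, 143, 162], [134, 144, 165], [135, 146, 164], [135, 146, 164], [137, 148, 166], [136, 148, 167], [79, 85, 96]]
206 ............................................................................
208 ......................................................................
[... 1055 characters left out ...]
oooo
236 ................#########oo######ooooo..........oo...ooooooooooooooooooooooo
238 oooooo.................##...............ooooooooo...oooooooooooooooooooooooo
240 ##ooooo#######oo............oooooooooooooooooooo.ooooooooooooooooooooooooooo
242 ####ooooo#######oooooooooooooooooooooooooooooooooooooooooooooooooooooooooooo
244 ####ooooooo######ooooooooooooooooooooo....oooooooooooooooooooooooooooooooooo
246 #####oooooooo####oooooo...............oooooooooooooooooooooooooooooooooooooo
248 #####oooooooooooo..................ooooooooooooooooooooooooooooooooooooooooo
[[272.0, 241.0], [279.0, 230.0], [275.0, 220.0], [261.0, 215.0], [247.0, 219.0], [238.0, 229.0], [242.0, 240.0], [256.0, 245.0]]
```

```bash
python3 -c "
from h import *
print(sign_off(),pose())"
```

```text
the job is handed in; nothing more can be done
the job is handed in; nothing more can be done
```

The job is handed in at about 21 s of the 72 s allowed, with the gripper still holding the lever pulled. I could confirm most of the outcome, but not a count of all five blanks in the drum.

- **Blanks and tray:** I set the tray's underside on the hopper rim and let it tip front-down by gradually opening the fingers around its bar. A picture then showed all five blanks in the hopper with the gate shut. I set the tray back on the counter near where it started. The network still finds it there, but I did not take a close look at it after letting go.
- **Catch:** I pushed the paddle until it stopped, at about 15 N. It then matched the fully-over position and the picture showed its bar up and clear.
- **Lever:** I pulled it 136 mm to its stop, where the handle position agreed with fully pulled to within about 3 mm in x. The height was about 7 mm off the predicted value. It stayed still against about 14 N, and the grip is closed on the handle at 20 mm.
- **Drum check:** No brass remained on the gate or the cone, and the brass visible through the open throat lay still on the drum's floor line. Only two or three blanks could be told apart there, and the blank detector gave no usable detection in the last pictures. I had used all 12 picture views by then, so this check rests on pixel colours.
- **Gripper tilt:** It drifted to about 7 degrees while holding, with no sign of slipping.

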